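# Sort wire spools, bead tins and a stone into their trays

## Robot

A 6-joint arm with a two-finger parallel gripper is mounted at the origin on a cart in front of the work surface, level with it; the furniture and walls round the work are solid. World frame = base frame: x ahead of the robot, y to its left, z up, the work surface at z = 0. Lengths are in m, angles in rad, forces in N, time in s.
With the tool pointing down it reaches from about 0.3 to 0.775 m from the base axis. Payload 14.6 kg.
Tool frame: the origin (TCP) lies at the very end of the fingers, on their centre line; the grasp point (between the pads) lies 19 mm behind it; z points along the fingers, y is the line along which they close (so a half turn about z gives the same grasp; the last joint's range is limited). The gripper opens to 94 mm and grips with 3 to 60 N. Pads are 16 mm wide; open, the fingers measure 119 mm over their backs; the gripper's body (75 mm by 177 mm) begins 78 mm behind the grasp point.
Start: joints at [1.18, 0.3, 1.521, -0, 1.321, -0.067], TCP at [0.175, 0.521, 0.205] pointing down, gripper open.
Joint ranges: [-3.03, 3.03], [-0.79, 2.21], [0.23, 2.52], [-1.04, 4.18], [0, 3.07], [-2.55, 2.55]. Speed limits (rad/s): [2.22, 2.22, 2.57, 3.14, 3.14, 3.14].

## Interface

Orientations are given as [roll, pitch, yaw] about the fixed x, y, z axes, in that order (R = Rz(yaw) Ry(pitch) Rx(roll)).
In Python, from station import ctrl gives the robot as it stands.
- The arm moves only by the tool move_arm, never from a script. Its argument "increments" is a list of rows, each a list of 7 numbers: the opening, from 0 (shut) to 1 (fully open), then the shift along the tool's x, y, z in units of 50 mm (1.0 is 50 mm), then the turn, a rotation vector about the tool's x, y, z in rad. In form: [[claw, tx, ty, tz, rx, ry, rz], ...]. A call has 1 to 20 rows; each row shifts and turns the commanded pose from where the row before left it, along the tool's axes as they then stand; what a row does not reach is not made up. A row lasts 1/10 s, in which the tool goes at most 50 mm and 8.59 degrees, less where a joint would pass 70% of its speed; a pose out of reach is approached as far as the arm can. A call is refused whole if a number of a shift passes 1 or a number of a turn 0.15, either way. A call with a gripper value outside its range is refused whole. The fingers move at their own pace and stop on an object; "force" is the grip in N (left out, the last holds). Time passes only in rows, so rows that do not move let the fingers close. It gives the time, the measured TCP pose, the force, the opening and the grip force at its end, in the units of the state.
- ctrl.get_obs(): the state, without advancing time (a new reading comes with each control period).
- ctrl.camera(name): name is "scene" or "top"; returns a dict with "color" (480x640x3 uint8, blue, green, red), "K" (3x3 intrinsics, pixels), "distortion" ([k1, k2, p1, p2, k3] as OpenCV has them; the pictures are not rectified), "pose" (4x4, takes a point from camera to world coordinates). Camera axes: x right, y down, z forward; pixel columns grow to the right and rows downward; lengths in m; the calibration is good to about 2 mm. A picture is of the moment at which its call begins. There is no depth.
- ctrl.hand_in(): hands the job in; it is judged then, once.
Trained networks look in a picture, given as the dict that the camera call returned (one of the last four; its "shot" number tells which), for a name from the list of things; names that differ only in an ending like _2 or _b are one class to them, and where a whole thing is asked for, a point or a joint stands for the part that bears it (a point fixed in the world has none). Each returns a list of dicts, best first, with "conf" (0 to 1); they miss things now and then, are a little off and sometimes report something else, mostly with a low value. They report only what shows in the picture. A call takes as long as a camera call. They do not tell look-alikes from the thing itself.
- ctrl.cut_out(name, picture): "mask" (480x640 bool, what is visible of it) and "centre" ([row, column] in pixels, amid what is visible of it).
The state is a dict: "time_s": time; "qpos": joint angles; "joint_vel": joint speeds; "tau": joint torques, N m; "ee_pos": TCP position; "eef_rot": TCP orientation; "force": force on the tool from outside, world axes, zero at the start; "moment": the same for the moment, N m; "grip_width": finger opening in m; "grip_force": force on a finger pad.
Only numpy, scipy, OpenCV 4.12 (cv2) and the standard library are available. Lean on these libraries where they do the work, as an engineer would, in place of code of your own. Each camera call takes 0.05 s, during which the arm holds its last target. There are 200 camera calls.

## Task

Tidy the jewellery bench: put both wire spools into the blue tray, both small bead tins into the red tray and the teal stone into the yellow tray. Everything must end on the floor of its tray the way up it is now (spools and tins upright, stone dome up), the two in one tray side by side and not on top of each other, let go and at rest. Leave the glue bottle where it lies.

Things in the scene. Friction and masses are not known exactly. Their poses are not given: they have to be found in the camera images.
- spool_gilt_center (a point): small spool wound with golden olive wire, with a white top flange, standing upright; 51 mm in diameter, 47 mm high, 160 g. The point is its centre, half-way up; z is its axis, up. It is solid to the touch, a plain cylinder about 50 mm wide over its whole height: grip it across from any side. From above both spools show a white disc with a small grey hole; they belong in the same tray.
- spool_dark_center (a point): small spool wound with dark grey wire, with a white top flange, standing upright; 51 mm in diameter, 47 mm high, 160 g. The point is its centre, half-way up; z is its axis, up. It is solid to the touch, a plain cylinder about 50 mm wide over its whole height: grip it across from any side. From above both spools show a white disc with a small grey hole; they belong in the same tray.
- tin_wide_center (a point): wide low round grey metal tin full of mixed, mostly pale green seed beads (beads do not spill), 52 mm in diameter, 14 mm high, 50 g. The point is its centre, half-way up; z up. Grip it across.
- tin_narrow_center (a point): narrow low round grey metal tin of teal and gold beads (beads do not spill), 32 mm in diameter, 11 mm high, 30 g. The point is its centre, half-way up; z up. Grip it across.
- stone_center (a point): oval teal stone in a gilt bezel, lying dome up, 24 mm (its x) by 32 mm (its y), 9 mm high, 30 g. The point is its centre, half-way up; z up. Pinch it across the short side (x), low down.
- tray_blue: blue plastic sorting tray, open on top, fixed to the table: 136 (its x) x 156 (its y) x 16 mm outside, 130 x 150 mm inside, walls 3 mm thick, floor 3 mm thick. Origin: centre of its underside, on the table; its inner floor is 3 mm above that. x and y lie along its sides, y along the longer one; z up. A small finger lip sticks out 8 mm from the middle of its -x wall.
- tray_yellow: yellow plastic sorting tray, open on top, fixed to the table: 136 (its x) x 156 (its y) x 16 mm outside, 130 x 150 mm inside, walls 3 mm thick, floor 3 mm thick. Origin: centre of its underside, on the table; its inner floor is 3 mm above that. x and y lie along its sides, y along the longer one; z up. A small finger lip sticks out 8 mm from the middle of its -x wall.
- tray_red: red plastic sorting tray, open on top, fixed to the table: 136 (its x) x 156 (its y) x 16 mm outside, 130 x 150 mm inside, walls 3 mm thick, floor 3 mm thick. Origin: centre of its underside, on the table; its inner floor is 3 mm above that. x and y lie along its sides, y along the longer one; z up. A small finger lip sticks out 8 mm from the middle of its -x wall.
- glue_center (a point): white and blue glue bottle with an orange tip, lying loose on the table to the left of the trays, 76 x 81 x 23 mm, 60 g; to be left alone. The point is the centre of its outline, half-way up.
Not all that is in view belongs to the job. Leave any purple look-alike of the part that bears tin_wide_center alone.

How it is judged:
By the outcome, as a careful person would: the job done as asked, in the order asked, and still so for the second after the job is handed in, with the robot touching nothing.
It also fails if it takes over 125 s, if anything falls off the work surface, if the arm or the gripper's body presses on something with over 40 N, if the wrist force passes 120 N, or if a joint passes its speed limit or range.

## Working session

There is one attempt and no reset: what is moved stays moved. The work goes in short steps, Python scripts to look and compute and a tool call to move; the robot and the scene stay as the last step left them, time stands still between calls to the robot, and variables do not carry over. Pictures are saved under pics/ and viewed, at most 14 in all, crops included, and the job is handed in when it is done.

Besides the shell and the picture viewer there is one more tool, called by a JSON object that holds its "fn" and its "kwargs". move_arm: Moves the arm, as the interface text tells. Its arguments: {"type":"object","properties":{"increments":{"type":"array","items":{"type":"array","items":{"type":"number"}}},"force":{"type":"number"}},"required":["increments"]}

```bash
mkdir -p pics; cat > h.py <<'E'
import numpy as np, cv2
from station import ctrl
def proj2plane(p,pic,z):
    """pixel (col,row) -> world point at height z"""
    u=cv2.undistortPoints(np.array([[p]],float),np.array(pic["K"]),np.array(pic["distortion"],float))[0,0]
    T=np.array(pic["pose"]); d=T[:3,:3]@np.array([u[0],u[1],1]); o=T[:3,3]
    return o+d*(z-o[2])/d[2]
def w2p(P,pic):
    T=np.linalg.inv(np.array(pic["pose"])); 
    r=cv2.projectPoints(np.array(P,float).reshape(-1,3),cv2.Rodrigues(T[:3,:3])[0],T[:3,3],np.array(pic["K"]),np.array(pic["distortion"],float))[0]
    return r[:,0]
E
python3 - <<'E'
from h import *
o=ctrl.get_obs(); print(o)
for c in("top","scene"):
    p=ctrl.camera(c); cv2.imwrite(f"pics/{c}0.png",p["color"]); print(c,np.round(p["pose"],3).tolist(),np.array(p["K"])[0,0],p["distortion"])
    for n,z in [("spool_gilt_center",.047),("spool_dark_center",.047),("tin_wide_center",.014),("tin_narrow_center",.011),("stone_center",.005),("tray_blue",.016),("tray_yellow",.016),("tray_red",.016),("glue_center",.012)]:
        for d in ctrl.cut_out(n,p)[:4]:
            r,cc=d["centre"]; m=d["mask"].astype(np.uint8)
            cs=max(cv2.findContours(m,0,2)[0],key=cv2.contourArea)
            hull=np.array([proj2plane(q,p,z)[:2] for q in cs[:,0].astype(float)],np.float32)
            (cx,cy),(w,h),a=cv2.minAreaRect(hull*1000)
            print(c,n,round(d["conf"],2),"px",round(cc),round(r),"w",np.round(proj2plane((cc,r),p,z),3),"rect",round(cx),round(cy),round(w),round(h),round(a,1))
E
```

```text
{'time_s': 0.0, 'qpos': array([ 1.18041847e+00,  3.00486231e-01,  1.52159323e+00, -1.59886337e-05,
        1.32069437e+00, -6.65979985e-02]), 'joint_vel': array([ 5.24925109e-04,  5.59786115e-04,  2.02280621e-03, -1.65162958e-03,
        1.68765615e-03, -5.37671175e-05]), 'tau': array([ 1.69589268e-03, -5.31794500e+01, -3.52741814e+01,  7.09352433e-02,
        2.43516272e-02, -1.14647382e-04]), 'ee_pos': array([0.17488753, 0.52117215, 0.20487289]), 'eef_rot': array([-3.14041306e+00, -6.31537361e-05,  2.81781673e+00]), 'force': array([0.42516121, 0.22099132, 0.58527666]), 'moment': array([-0.01959937, -0.00549957,  0.01461642]), 'grip_force': 0.0, 'grip_width': 0.09379802404935766}
top [[0.004, -0.993, 0.117, 0.396], [-1.0, -0.004, 0.006, -0.038], [-0.005, -0.117, -0.993, 0.875], [0.0, 0.0, 0.0, 1.0]] 450.77744489381075 [-0.07785469  0.          0.          0.          0.        ]
top spool_gilt_center 0.56 px 272 255 w [0.464 0.064 0.047] rect 465 64 55 52 45.5
top spool_dark_center 0.9 px 215 265 w [0.445 0.169 0.047] rect 443 168 50 56 0.4
top spool_dark_center 0.27 px 365 174 w [ 
[... 1380 characters left out ...]
24 -0.177  0.014] rect 427 -181 70 50 52.7
scene tin_narrow_center 0.19 px 271 191 w [0.604 0.291 0.011] rect 599 281 113 40 52.6
scene stone_center 0.56 px 288 278 w [ 0.431 -0.047  0.005] rect 430 -49 27 27 52.5
scene tray_blue 0.7 px 336 217 w [0.64  0.076 0.016] rect 641 91 181 153 89.3
scene tray_blue 0.21 px 272 194 w [0.589 0.264 0.016] rect 593 272 112 40 50.5
scene tray_yellow 0.79 px 444 332 w [ 0.535 -0.348  0.016] rect 539 -341 170 145 76.9
scene tray_red 0.77 px 393 260 w [ 0.618 -0.134  0.016] rect 618 -121 174 152 88.4
scene glue_center 0.75 px 271 194 w [0.593 0.273 0.012] rect 597 280 112 39 57.4
scene glue_center 0.27 px 335 216 w [0.646 0.089 0.012] rect 645 97 151 180 0.0
```

View pics/top0.png

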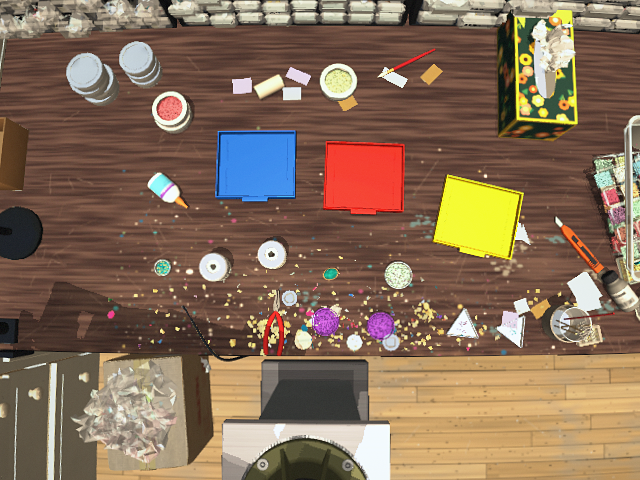

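View pics/scene0.png

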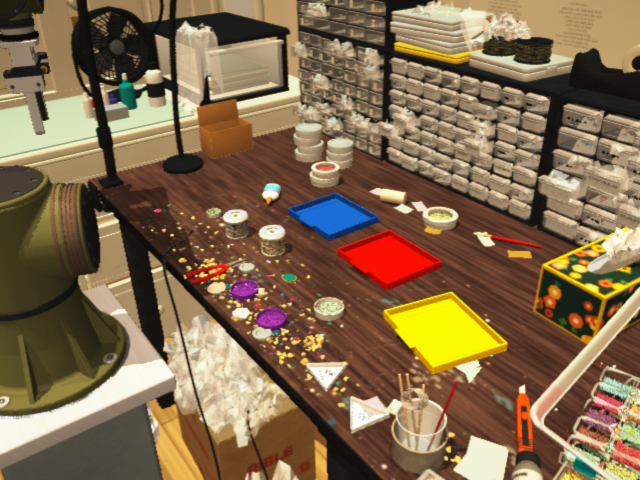

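The top picture shows the spools at (272,254) and (214,266). The narrow tin is at (162,268), the stone at (331,273), the pale-green wide tin at (398,275) and the glue at (165,188). Blue, red and yellow trays are at (257,165), (364,177) and (479,217).

Wide-tin candidates are (398,275) pale green, (326,321) purple, (380,326) purple and the cream pot at (339,81). The one at (398,275) fits: pale green beads, grey rim, 52 mm. I'll fit the poses and confirm it in a crop.

```bash
cat >> h.py <<'E'
from scipy.optimize import minimize
def fit(masks,pics,x0,rx,ry,z0,z1,yaw=None):
    t=np.linspace(0,2*np.pi,48,endpoint=False); S=4
    def model(v,pic):
        a=v[2]*.01 if len(v)>2 else 0
        c,s=np.cos(a),np.sin(a); X=rx*np.cos(t);Y=ry*np.sin(t)
        P=[np.c_[v[0]/1e3+c*X-s*Y,v[1]/1e3+s*X+c*Y,0*t+z] for z in(z0,z1)]
        return cv2.convexHull(w2p(np.vstack(P),pic).astype(np.float32))
    def cost(v):
        tot=0
        for m,p in zip(masks,pics):
            r,c=np.where(m); x,y=c.min()-15,r.min()-15
            w,h=c.max()+15-x,r.max()+15-y
            M=cv2.resize(m[y:y+h,x:x+w].astype(np.uint8),None,fx=S,fy=S,interpolation=0)
            I=np.zeros_like(M); cv2.fillConvexPoly(I,np.round(((model(v,p)[:,0]-[x,y])+.5)*S).astype(np.int32),1)
            tot+=1-(M&I).sum()/max(1,(M|I).sum())
        return tot/len(masks)
    v0=[x0[0]*1e3,x0[1]*1e3]+([] if yaw is None else [yaw*100])
    sim=np.array([v0]+[[a+(8 if i==j else 0)*(1 if j<2 else 5) for j,a in enumerate(v0)] for i in range(len(v0))])
    r=minimize(cost,v0,method="Nelder-Mead",options=dict(initial_simplex=sim,xatol=.1,fatol=1e-4))
    return np.round(r.x,1),round(1-r.fun,2)
E
python3 - <<'E'
from h import *
T=ctrl.camera("top");S=ctrl.camera("scene")
def near(n,pic,px):
    L=[d for d in ctrl.cut_out(n,pic) if np.hypot(d["centre"][1]-px[0],d["centre"][0]-px[1])<15]
    return L[0]["mask"] if L else None
for n,pt,ps,x0,rx,ry,h,yaw in [("spool_gilt_center",(272,254),(272,240),(.465,.064),.0255,.0255,.047,None),("spool_dark_center",(214,266),(236,222),(.443,.168),.0255,.0255,.047,None),("tin_wide_center",(398,275),(326,307),(.43,-.175),.026,.026,.014,None),("tin_narrow_center",(162,268),(213,213),(.441,.28),.016,.016,.011,None),("stone_center",(331,273),(288,278),(.433,-.045),.012,.016,.009,-.8)]:
    mt,ms=near(n,T,pt),near(n,S,ps)
    for lab,mm,pp in(("top",[mt],[T]),("scene",[ms],[S]),("both",[mt,ms],[T,S])):
        if any(m is None for m in mm): print(n,lab,"none"); continue
        print(n,lab,fit(mm,pp,x0,rx,ry,0,h,yaw))
        if yaw is not None: print("  yaw alt",fit(mm,pp,x0,rx,ry,0,h,.4))
hsv=cv2.cvtColor(T["color"],cv2.COLOR_BGR2HSV)
for n,lo,hi,px in(("blue",100,125,(257,165)),("red",0,8,(364,177)),("yellow",24,36,(479,217))):
    m=cv2.inRange(hsv,(lo,150,60),(hi,255,255)); m=cv2.morphologyEx(m,cv2.MORPH_OPEN,np.ones((9,9)))
    c=max([c for c in cv2.findContours(m,0,2)[0]],key=lambda c:cv2.contourArea(c) if cv2.pointPolygonTest(c,px,False)>0 else 0)
    w=np.array([proj2plane(q,T,.016)[:2] for q in c[:,0].astype(float)],np.float32)*1000
    print(n,[np.round(v,1).tolist() if not np.isscalar(v) else round(v,1) for v in cv2.minAreaRect(w)])
a=cv2.resize(T["color"][225:345,145:435],None,fx=2.7,fy=2.7,interpolation=2)
b=cv2.resize(S["color"][195:315,185:475][:95],None,fx=2.7,fy=2.7,interpolation=2)
cv2.imwrite("pics/crop1.png",np.vstack([a,b])[:600])
E
```

```text
spool_gilt_center top (array([466.8,  66.3]), np.float64(0.95))
spool_gilt_center scene (array([468.,  64.]), np.float64(0.95))
spool_gilt_center both (array([467.5,  65.1]), np.float64(0.93))
spool_dark_center top none
spool_dark_center scene none
spool_dark_center both none
tin_wide_center top (array([ 430. , -175.4]), np.float64(0.96))
tin_wide_center scene (array([ 432.5, -174.3]), np.float64(0.93))
tin_wide_center both (array([ 430.7, -175.3]), np.float64(0.94))
tin_narrow_center top (array([443.6, 283. ]), np.float64(0.71))
tin_narrow_center scene (array([444.2, 282.3]), np.float64(0.73))
tin_narrow_center both (array([443.3, 282.5]), np.float64(0.72))
stone_center top (array([433.3, -44.6,  42. ]), np.float64(0.88))
  yaw alt (array([433.1, -44.3,  33.7]), np.float64(0.88))
stone_center scene (array([435.5, -43.1,  20.1]), np.float64(0.64))
  yaw alt (array([434.4, -44.6,  20.4]), np.float64(0.64))
stone_center both (array([433.6, -44.8,  37.4]), np.float64(0.75))
  yaw alt (array([433.2, -44.9,  33.1]), np.float64(0.75))
blue [[644.0, 102.9], [156.0, 140.1], 89.8]
red [[620.3, -110.0], [157.0, 144.3], 88.1]
yellow [[538.1, -328.6], [149.2, 138.4], 77.0]
```

View pics/crop1.png

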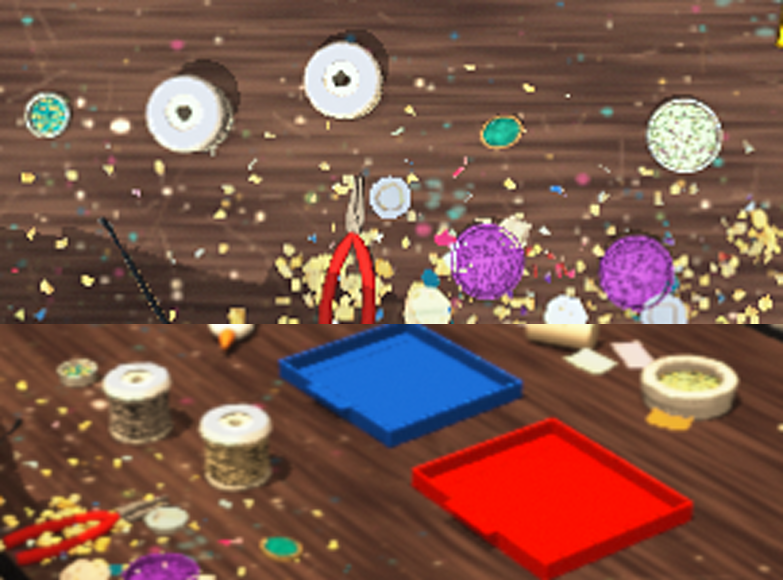

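The crop confirms the wide tin at (398,275) by its pale green beads, with both purple tins set apart from it. It also shows the stone's long axis tilted about 20° from world y. The positions agree between the two cameras. First I'll move above the dark spool with yaw at π/2, so the fingers close along world x.

{"fn": "move_arm", "kwargs": {"increments": [[1, -0.666, -0.448, 0, 0, 0, 0], [1, -0.666, -0.448, 0, 0, 0, 0], [1, -0.666, -0.448, 0, 0, 0, 0], [1, -0.666, -0.448, 0, 0, 0, 0], [1, -0.666, -0.448, 0, 0, 0, 0], [1, -0.666, -0.448, 0, 0, 0, 0], [1, -0.666, -0.448, 0, 0, 0, 0], [1, -0.666, -0.448, 0, 0, 0, 0], [1, -0.666, -0.448, 0, 0, 0, 0], [1, -0.666, -0.448, 0, 0, 0, 0], [1, -0.666, -0.448, 0, 0, 0, 0], [1, 0, 0, 0, 0, 0, 0.1386], [1, 0, 0, 0, 0, 0, 0.1386], [1, 0, 0, 0, 0, 0, 0.1386], [1, 0, 0, 0, 0, 0, 0.1386], [1, 0, 0, 0, 0, 0, 0.1386], [1, 0, 0, 0, 0, 0, 0.1386], [1, 0, 0, 0, 0, 0, 0.1386], [1, 0, 0, 0, 0, 0, 0.1386], [1, 0, 0, 0, 0, 0, 0.1386]], "force": 20}}

```text
time_s: 3.6
ee_pos: [0.4439, 0.1713, 0.2055]
eef_rot: [3.142, -0.0, 1.565]
force: [0.7, -0.3, -0.1]
grip_width: 0.0939
grip_force: 0.0
```

{"fn": "move_arm", "kwargs": {"increments": [[1, 0, 0, 0.7, 0, 0, 0], [1, 0, 0, 0.7, 0, 0, 0], [1, 0, 0, 0.7, 0, 0, 0], [1, 0, 0, 0.7, 0, 0, 0], [1, 0, 0, 0.6, 0, 0, 0], [1, 0, 0, 0.3, 0, 0, 0], [1, 0, 0, 0.13, 0, 0, 0], [0.3, 0, 0, 0, 0, 0, 0], [0.3, 0, 0, 0, 0, 0, 0], [0.3, 0, 0, 0, 0, 0, 0], [0.3, 0, 0, 0, 0, 0, 0], [0.3, 0, 0, 0, 0, 0, 0], [0.3, 0, 0, 0, 0, 0, 0]], "force": 20}}

```text
time_s: 4.9
ee_pos: [0.444, 0.1713, 0.0142]
eef_rot: [3.141, -0.0, 1.57]
force: [0.3, 0.1, 1.6]
grip_width: 0.0496
grip_force: 17.9
```

{"fn": "move_arm", "kwargs": {"increments": [[0.3, 0, 0, -0.3, 0, 0, 0], [0.3, 0, 0, -0.5, 0, 0, 0], [0.3, 0, 0, -0.6, 0, 0, 0], [0.3, 0, 0, -0.4, 0, 0, 0], [0.3, -0.1, 0.4, 0, 0, 0, 0], [0.3, -0.12, 0.7, 0, 0, 0, 0], [0.3, -0.12, 0.7, 0, 0, 0, 0], [0.3, -0.12, 0.7, 0, 0, 0, 0], [0.3, -0.12, 0.7, 0, 0, 0, 0], [0.3, -0.1, 0.5, 0, 0, 0, 0], [0.3, 0, 0.32, 0, 0, 0, 0], [0.3, 0, 0, 0, 0, 0, 0], [0.3, 0, 0, 0.5, 0, 0, 0], [0.3, 0, 0, 0.6, 0, 0, 0], [0.3, 0, 0, 0.4, 0, 0, 0], [0.3, 0, 0, 0.17, 0, 0, 0], [0.3, 0, 0, 0, 0, 0, 0]]}}

```text
time_s: 6.6
ee_pos: [0.6439, 0.1373, 0.0197]
eef_rot: [-3.14, 0.0, 1.571]
force: [0.0, 0.6, -0.7]
grip_width: 0.0498
grip_force: 20.0
```

{"fn": "move_arm", "kwargs": {"increments": [[0.3, 0, 0, 0.03, 0, 0, 0], [0.3, 0, 0, 0.02, 0, 0, 0], [0.68, 0, 0, 0, 0, 0, 0], [0.68, 0, 0, 0, 0, 0, 0], [0.68, 0, 0, 0, 0, 0, 0], [0.68, 0, 0, -0.3, 0, 0, 0], [0.68, 0, 0, -0.6, 0, 0, 0], [0.68, 0, 0, -0.6, 0, 0, 0], [1, 0, 0, -0.3, 0, 0, 0], [1, -0.2, -0.5, 0, 0, 0, 0], [1, -0.25, -0.6, 0, 0, 0, 0], [1, -0.25, -0.6, 0, 0, 0, 0], [1, -0.25, -0.6, 0, 0, 0, 0], [1, -0.25, -0.6, 0, 0, 0, 0], [1, -0.24, -0.6, 0, 0, 0, 0], [1, 0, 0, 0, 0, 0, 0]]}}

```text
time_s: 8.2
ee_pos: [0.4673, 0.0644, 0.1082]
eef_rot: [-3.141, 0.0, 1.57]
force: [0.4, 0.1, -0.1]
grip_width: 0.0941
grip_force: 0.0
```

{"fn": "move_arm", "kwargs": {"increments": [[1, 0, 0, 0.6, 0, 0, 0], [1, 0, 0, 0.6, 0, 0, 0], [1, 0, 0, 0.45, 0, 0, 0], [1, 0, 0, 0.23, 0, 0, 0], [0.3, 0, 0, 0, 0, 0, 0], [0.3, 0, 0, 0, 0, 0, 0], [0.3, 0, 0, 0, 0, 0, 0], [0.3, 0, 0, 0, 0, 0, 0], [0.3, 0, 0, 0, 0, 0, 0], [0.3, 0, 0, 0, 0, 0, 0], [0.3, 0, 0, -0.3, 0, 0, 0], [0.3, 0, 0, -0.5, 0, 0, 0], [0.3, 0, 0, -0.6, 0, 0, 0], [0.3, 0, 0, -0.4, 0, 0, 0]]}}

```text
time_s: 9.6
ee_pos: [0.4701, 0.0653, 0.1057]
eef_rot: [3.14, -0.0, 1.57]
force: [-0.7, 0.3, -1.8]
grip_width: 0.0493
grip_force: 20.0
```

{"fn": "move_arm", "kwargs": {"increments": [[0.3, 0.07, 0.4, 0, 0, 0, 0], [0.3, 0, 0.7, 0, 0, 0, 0], [0.3, 0, 0.7, 0, 0, 0, 0], [0.3, 0, 0.7, 0, 0, 0, 0], [0.3, 0, 0.6, 0, 0, 0, 0], [0.3, 0, 0.45, 0, 0, 0, 0], [0.3, 0, 0, 0, 0, 0, 0], [0.3, 0, 0, 0.5, 0, 0, 0], [0.3, 0, 0, 0.6, 0, 0, 0], [0.3, 0, 0, 0.4, 0, 0, 0], [0.3, 0, 0, 0.17, 0, 0, 0], [0.3, 0, 0, 0, 0, 0, 0]]}}

```text
time_s: 10.8
ee_pos: [0.6464, 0.0687, 0.0196]
eef_rot: [-3.14, 0.0, 1.57]
force: [-0.4, 0.6, -1.4]
grip_width: 0.0499
grip_force: 20.0
```

{"fn": "move_arm", "kwargs": {"increments": [[0.3, 0, 0, 0.03, 0, 0, 0], [0.3, 0, 0, 0.02, 0, 0, 0], [0.68, 0, 0, 0, 0, 0, 0], [0.68, 0, 0, 0, 0, 0, 0], [0.68, 0, 0, 0, 0, 0, 0], [0.68, 0, 0, -0.3, 0, 0, 0], [0.68, 0, 0, -0.6, 0, 0, 0], [0.68, 0, 0, -0.6, 0, 0, 0], [0.68, 0, 0, -0.3, 0, 0, 0], [0.68, 0.61, -0.58, 0, 0, 0, 0], [0.68, 0.61, -0.58, 0, 0, 0, 0], [0.68, 0.61, -0.58, 0, 0, 0, 0], [0.68, 0.61, -0.58, 0, 0, 0, 0], [0.68, 0.61, -0.58, 0, 0, 0, 0], [0.68, 0.61, -0.58, 0, 0, 0, 0], [0.68, 0.61, -0.58, 0, 0, 0, 0], [0.68, 0, 0, 0, 0, 0, 0]]}}

```text
time_s: 12.5
ee_pos: [0.4417, 0.2849, 0.1083]
eef_rot: [-3.141, -0.0, 1.574]
force: [0.4, -0.8, 0.9]
grip_width: 0.0639
grip_force: 0.0
```

```bash
python3 - <<'E'
from h import *
a=ctrl.camera("top")["color"][110:290,140:420]; b=ctrl.camera("scene")["color"][170:320,190:430]
cv2.imwrite("pics/c2.png",np.vstack([cv2.resize(a,(560,360)),cv2.resize(b,(384,240)).copy() if 0 else cv2.copyMakeBorder(cv2.resize(b,(384,240)),0,0,0,176,0)]))
print(ctrl.get_obs()["ee_pos"])
E
```

```text
[0.44423963 0.28265367 0.10831154]
```

View pics/c2.png

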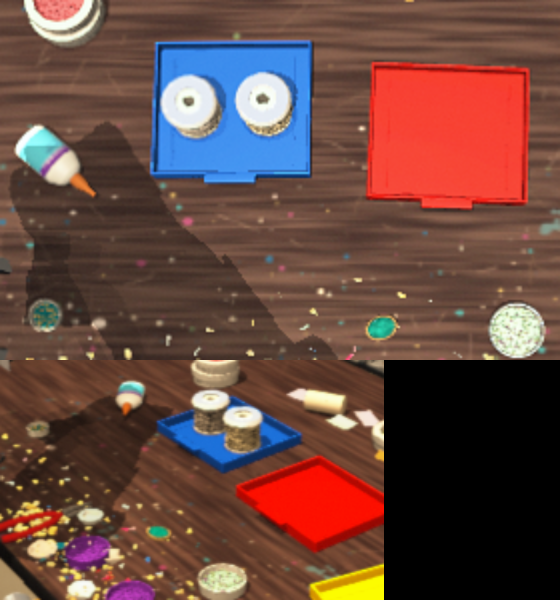

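Both spools stand upright, side by side in the blue tray (190,100 and 263,98 in the crop). Next is the narrow tin.

{"fn": "move_arm", "kwargs": {"increments": [[0.68, 0, 0, 0.6, 0, 0, 0], [0.68, 0, 0, 0.6, 0, 0, 0], [0.68, 0, 0, 0.5, 0, 0, 0], [0.68, 0, 0, 0.25, 0, 0, 0], [0.68, 0, 0, 0.1, 0, 0, 0], [0.68, 0, 0, 0.03, 0, 0, 0], [0.1, 0, 0, 0, 0, 0, 0], [0.1, 0, 0, 0, 0, 0, 0], [0.1, 0, 0, 0, 0, 0, 0], [0.1, 0, 0, 0, 0, 0, 0], [0.1, 0, 0, 0, 0, 0, 0], [0.1, 0, 0, 0, 0, 0, 0]], "force": 12}}

```text
time_s: 13.8
ee_pos: [0.4445, 0.2824, 0.0042]
eef_rot: [3.141, -0.0, 1.57]
force: [-1.8, 0.2, 3.6]
grip_width: 0.0303
grip_force: 12.0
```

{"fn": "move_arm", "kwargs": {"increments": [[0.1, 0, 0, -0.3, 0, 0, 0], [0.1, 0, 0, -0.6, 0, 0, 0], [0.1, 0, 0, -0.6, 0, 0, 0], [0.1, 0, 0, -0.5, 0, 0, 0], [0.1, -0.59, 0.3, 0, 0, 0, 0], [0.1, -0.59, 0.3, 0, 0, 0, 0], [0.1, -0.59, 0.3, 0, 0, 0, 0], [0.1, -0.59, 0.3, 0, 0, 0, 0], [0.1, -0.59, 0.3, 0, 0, 0, 0], [0.1, -0.59, 0.3, 0, 0, 0, 0], [0.1, -0.59, 0.3, 0, 0, 0, 0], [0.1, -0.59, 0.3, 0, 0, 0, 0], [0.1, -0.59, 0.3, 0, 0, 0, 0], [0.1, -0.59, 0.3, 0, 0, 0, 0], [0.1, -0.59, 0.3, 0, 0, 0, 0], [0.1, -0.55, 0.29, 0, 0, 0, 0], [0.1, 0, 0, 0, 0, 0, 0], [0.1, 0, 0, 0, 0, 0, 0]]}}

```text
time_s: 15.6
ee_pos: [0.6235, -0.0701, 0.1034]
eef_rot: [-3.141, -0.0, 1.569]
force: [0.6, 0.2, -0.5]
grip_width: 0.0302
grip_force: 12.0
```

{"fn": "move_arm", "kwargs": {"increments": [[0.1, 0, 0, 0.6, 0, 0, 0], [0.1, 0, 0, 0.6, 0, 0, 0], [0.1, 0, 0, 0.4, 0, 0, 0], [0.1, 0, 0, 0.2, 0, 0, 0], [0.1, 0, 0, 0.08, 0, 0, 0], [0.1, 0, 0, 0.03, 0, 0, 0], [0.1, 0, 0, 0, 0, 0, 0]]}}

```text
time_s: 16.3
ee_pos: [0.6242, -0.0697, 0.0094]
eef_rot: [3.14, 0.0, 1.571]
force: [0.1, -0.2, -0.2]
grip_width: 0.0301
grip_force: 12.0
```

{"fn": "move_arm", "kwargs": {"increments": [[0.1, 0, 0, 0.03, 0, 0, 0], [0.1, 0, 0, 0, 0, 0, 0], [0.55, 0, 0, 0, 0, 0, 0], [0.55, 0, 0, 0, 0, 0, 0], [0.55, 0, 0, 0, 0, 0, 0], [0.55, 0, 0, -0.3, 0, 0, 0], [0.55, 0, 0, -0.6, 0, 0, 0], [0.55, 0, 0, -0.6, 0, 0, 0], [0.9, 0, 0, -0.4, 0, 0, 0], [0.9, -0.35, -0.64, 0, 0, 0, 0], [0.9, -0.35, -0.64, 0, 0, 0, 0], [0.9, -0.35, -0.64, 0, 0, 0, 0], [0.9, -0.35, -0.64, 0, 0, 0, 0], [0.9, -0.35, -0.64, 0, 0, 0, 0], [0.9, -0.35, -0.67, 0, 0, 0, 0], [0.9, 0, 0, 0, 0, 0, 0], [0.9, 0, 0, 0, 0, 0, 0]]}}

```text
time_s: 18.0
ee_pos: [0.4305, -0.1752, 0.1032]
eef_rot: [3.14, 0.001, 1.569]
force: [1.0, -0.9, 1.0]
grip_width: 0.0849
grip_force: 0.0
```

{"fn": "move_arm", "kwargs": {"increments": [[0.78, 0, 0, 0.6, 0, 0, 0], [0.78, 0, 0, 0.6, 0, 0, 0], [0.78, 0, 0, 0.4, 0, 0, 0], [0.78, 0, 0, 0.25, 0, 0, 0], [0.78, 0, 0, 0.1, 0, 0, 0], [0.78, 0, 0, 0.03, 0, 0, 0], [0.3, 0, 0, 0, 0, 0, 0], [0.3, 0, 0, 0, 0, 0, 0], [0.3, 0, 0, 0, 0, 0, 0], [0.3, 0, 0, 0, 0, 0, 0], [0.3, 0, 0, 0, 0, 0, 0]], "force": 12}}

```text
time_s: 19.1
ee_pos: [0.4306, -0.1749, 0.0035]
eef_rot: [3.141, 0.0, 1.57]
force: [-0.8, 0.9, 5.6]
grip_width: 0.0508
grip_force: 12.0
```

{"fn": "move_arm", "kwargs": {"increments": [[0.3, 0, 0, -0.3, 0, 0, 0], [0.3, 0, 0, -0.6, 0, 0, 0], [0.3, 0, 0, -0.6, 0, 0, 0], [0.3, 0, 0, -0.3, 0, 0, 0], [0.3, 0.1, 0.6, 0, 0, 0, 0], [0.3, 0.1, 0.6, 0, 0, 0, 0], [0.3, 0.1, 0.6, 0, 0, 0, 0], [0.3, 0.1, 0.6, 0, 0, 0, 0], [0.3, 0.1, 0.6, 0, 0, 0, 0], [0.3, 0.1, 0.6, 0, 0, 0, 0], [0.3, 0.04, 0.27, 0, 0, 0, 0], [0.3, 0, 0, 0, 0, 0, 0], [0.3, 0, 0, 0.6, 0, 0, 0], [0.3, 0, 0, 0.5, 0, 0, 0], [0.3, 0, 0, 0.4, 0, 0, 0], [0.3, 0, 0, 0.15, 0, 0, 0], [0.3, 0, 0, 0.06, 0, 0, 0], [0.3, 0, 0, 0, 0, 0, 0]]}}

```text
time_s: 20.9
ee_pos: [0.6237, -0.143, 0.0081]
eef_rot: [3.141, 0.0, 1.57]
force: [-0.3, -0.2, -0.4]
grip_width: 0.0508
grip_force: 12.0
```

{"fn": "move_arm", "kwargs": {"increments": [[0.3, 0, 0, 0.03, 0, 0, 0], [0.3, 0, 0, 0, 0, 0, 0], [0.72, 0, 0, 0, 0, 0, 0], [0.72, 0, 0, 0, 0, 0, 0], [0.72, 0, 0, 0, 0, 0, 0], [0.72, 0, 0, -0.3, 0, 0, 0], [0.72, 0, 0, -0.6, 0, 0, 0], [0.72, 0, 0, -0.6, 0, 0, 0], [0.72, 0, 0, -0.4, 0, 0, 0], [0.6, 0.33, -0.635, 0, 0, 0, 0], [0.6, 0.33, -0.635, 0, 0, 0, 0], [0.6, 0.33, -0.635, 0, 0, 0, 0], [0.6, 0.33, -0.635, 0, 0, 0, 0], [0.6, 0.33, -0.635, 0, 0, 0, 0], [0.6, 0.33, -0.63, 0, 0, 0, 0], [0.6, 0, 0, 0, 0, 0, -0.12], [0.6, 0, 0, 0, 0, 0, -0.12], [0.6, 0, 0, 0, 0, 0, -0.12], [0.6, 0, 0, 0, 0, 0, 0]]}}

```text
time_s: 22.8
ee_pos: [0.4338, -0.0438, 0.102]
eef_rot: [3.14, 0.001, 1.932]
force: [0.2, -0.1, 0.1]
grip_width: 0.0563
grip_force: 0.0
```

```bash
python3 - <<'E'
from h import *
T=ctrl.camera("top")
a=T["color"][120:290,230:430]
cv2.imwrite("pics/c3.png",cv2.resize(a,None,fx=3.4,fy=3.4,interpolation=2))
o=ctrl.get_obs();print(o["ee_pos"],o["eef_rot"])
s=T["color"][258:288,315:347]; h=cv2.cvtColor(s,cv2.COLOR_BGR2HSV)
m=cv2.inRange(h,(65,110,60),(100,255,255)); m=cv2.morphologyEx(m,cv2.MORPH_CLOSE,np.ones((3,3)))
c=max(cv2.findContours(m,0,1)[0],key=cv2.contourArea)
w=np.array([proj2plane(q+[315.,258.],T,.006)[:2] for q in c[:,0]],np.float32)*1000
print(cv2.minAreaRect(w),cv2.fitEllipse(w))
E
```

```text
[ 0.4337722  -0.04377374  0.10179297] [3.14059247e+00 6.16351503e-04 1.92791652e+00]Traceback (most recent call last):
  File "<stdin>", line 8, in <module>
ValueError: max() iterable argument is empty
```

View pics/c3.png

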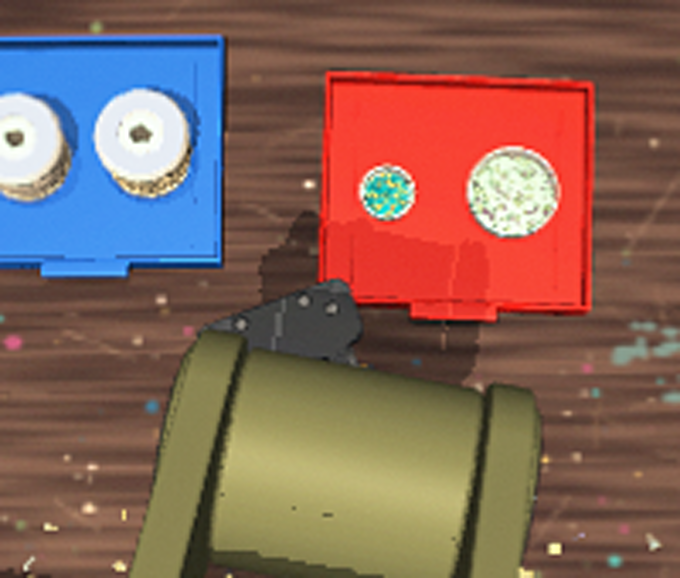

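The crop shows the narrow tin at (387,192) and the wide tin at (513,192), side by side in the red tray. Now the stone.

{"fn": "move_arm", "kwargs": {"increments": [[0.5, 0, 0, 0.6, 0, 0, 0], [0.5, 0, 0, 0.6, 0, 0, 0], [0.5, 0, 0, 0.4, 0, 0, 0], [0.5, 0, 0, 0.25, 0, 0, 0], [0.5, 0, 0, 0.1, 0, 0, 0], [0.5, 0, 0, 0.03, 0, 0, 0], [0.5, 0, 0, 0, 0, 0, 0], [0.05, 0, 0, 0, 0, 0, 0], [0.05, 0, 0, 0, 0, 0, 0], [0.05, 0, 0, 0, 0, 0, 0], [0.05, 0, 0, 0, 0, 0, 0], [0.05, 0, 0, 0, 0, 0, 0], [0.05, 0, 0, 0, 0, 0, 0]], "force": 10}}

```text
time_s: 24.15
ee_pos: [0.4337, -0.0438, 0.0022]
eef_rot: [3.141, 0.0, 1.93]
force: [0.8, -0.1, 3.6]
grip_width: 0.0222
grip_force: 10.0
```

{"fn": "move_arm", "kwargs": {"increments": [[0.05, 0, 0, -0.3, 0, 0, 0], [0.05, 0, 0, -0.5, 0, 0, 0], [0.05, 0, 0, -0.5, 0, 0, 0], [0.05, 0, 0, -0.3, 0, 0, 0], [0.05, 0, 0, 0, 0, 0, 0.12], [0.05, 0, 0, 0, 0, 0, 0.12], [0.05, 0, 0, 0, 0, 0, 0.12], [0.05, -0.6, 0.23, 0, 0, 0, 0], [0.05, -0.6, 0.23, 0, 0, 0, 0], [0.05, -0.6, 0.23, 0, 0, 0, 0], [0.05, -0.6, 0.23, 0, 0, 0, 0], [0.05, -0.6, 0.23, 0, 0, 0, 0], [0.05, -0.6, 0.23, 0, 0, 0, 0], [0.05, -0.6, 0.23, 0, 0, 0, 0], [0.05, -0.6, 0.23, 0, 0, 0, 0], [0.05, -0.6, 0.23, 0, 0, 0, 0], [0.05, -0.34, 0.14, 0, 0, 0, 0], [0.05, 0, 0, 0, 0, 0, 0], [0.05, 0, 0, 0, 0, 0, 0]]}}

```text
time_s: 26.05
ee_pos: [0.5435, -0.3304, 0.0813]
eef_rot: [-3.141, -0.001, 1.57]
force: [-0.1, 0.3, -0.5]
grip_width: 0.0226
grip_force: 10.0
```

{"fn": "move_arm", "kwargs": {"increments": [[0.05, 0, 0, 0.5, 0, 0, 0], [0.05, 0, 0, 0.5, 0, 0, 0], [0.05, 0, 0, 0.3, 0, 0, 0], [0.05, 0, 0, 0.13, 0, 0, 0], [0.05, 0, 0, 0.05, 0, 0, 0], [0.05, 0, 0, 0, 0, 0, 0]]}}

```text
time_s: 26.65
ee_pos: [0.5442, -0.3308, 0.0086]
eef_rot: [3.141, 0.0, 1.571]
force: [0.3, -0.2, -0.4]
grip_width: 0.0222
grip_force: 10.0
```

{"fn": "move_arm", "kwargs": {"increments": [[0.05, 0, 0, 0.03, 0, 0, 0], [0.05, 0, 0, 0.02, 0, 0, 0], [0.05, 0, 0, 0, 0, 0, 0], [0.45, 0, 0, 0, 0, 0, 0], [0.45, 0, 0, 0, 0, 0, 0], [0.45, 0, 0, 0, 0, 0, 0], [0.45, 0, 0, -0.2, 0, 0, 0], [0.45, 0, 0, -0.6, 0, 0, 0], [0.45, 0, 0, -0.7, 0, 0, 0], [0.45, 0, 0, -0.7, 0, 0, 0], [0.45, 0.4, -0.4, -0.4, 0, 0, 0], [0.45, 0.5, -0.5, 0, 0, 0, 0], [0.45, 0.5, -0.5, 0, 0, 0, 0], [0.45, 0.5, -0.5, 0, 0, 0, 0], [0.45, 0.5, -0.4, 0, 0, 0, 0], [0.45, 0.5, 0, 0, 0, 0, 0], [0.45, 0.5, 0, 0, 0, 0, 0], [0.45, 0, 0, 0, 0, 0, 0], [0.45, 0, 0, 0, 0, 0, 0]]}}

```text
time_s: 28.55
ee_pos: [0.4293, -0.1608, 0.1362]
eef_rot: [3.141, 0.001, 1.571]
force: [-0.1, -0.1, -0.3]
grip_width: 0.0423
grip_force: 0.0
```

```bash
python3 - <<'E'
from h import *
a=ctrl.camera("top")["color"][110:350,130:540]; b=ctrl.camera("scene")["color"][170:380,190:520]
b=cv2.resize(b,(471,300)); a=cv2.resize(a,(512,300))
cv2.imwrite("pics/c4.png",np.vstack([a,cv2.copyMakeBorder(b,0,0,0,41,0)]))
o=ctrl.get_obs();print(o["ee_pos"],o["force"],o["time_s"])
E
```

```text
[ 0.42913031 -0.16140162  0.13577782] [-0.40518085  0.64894398  0.93101995] 28.65
```

View pics/c4.png

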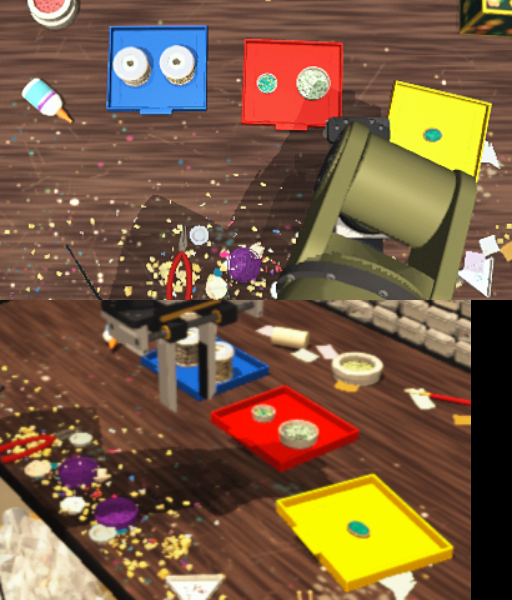

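The stone lies dome up in the yellow tray (432,134). The spools and tins are in place, the glue and purple tins haven't moved, and the gripper is clear and empty.

```bash
python3 -c "
from station import ctrl
print(ctrl.hand_in())"
```

```text
the job is handed in; nothing more can be done
None
```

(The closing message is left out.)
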